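# Close the roll delivery crate

### The arm

A 7-joint arm with a two-finger parallel gripper is mounted at the origin on the work surface. World frame = base frame: x ahead of the robot, y to its left, z up, the work surface at z = 0. Lengths are in m, angles in rad, forces in N, time in s.
With the tool pointing down it reaches from about 0.425 to 0.825 m from the base axis. Payload 3.6 kg.
Tool frame: the origin (TCP) lies between the finger pads; the fingertips stand 14 mm ahead of it and the grasp point (between the pads) lies 5 mm behind it (arm.finger_overhang is the distance from the TCP to the fingertips, in m); z points along the fingers, y is the direction in which the jaws open and shut (so a half turn about z gives the same grasp; the last joint's range is limited). The gripper opens to 93 mm and grips with 3 to 60 N. Pads are 15 mm wide; open, the fingers measure 128 mm over their backs; the gripper's body (75 mm by 188 mm) begins 65 mm behind the grasp point.
Start: joints at [1.282, 0.615, -0.013, 1.423, 0.008, 1.103, -0.04], TCP at [0.168, -0.628, 0.233] pointing down, gripper open.
Joint ranges: [-3.12, 3.12], [-0.3, 2.06], [-1.34, 1.32], [0.26, 2.42], [-1.36, 4.5], [0.01, 1.98], [-2.84, 2.84]. Speed limits (rad/s): [2.79, 2.79, 3.14, 3.14, 3.14, 3.14, 3.14].

### API

Orientations are given as a unit quaternion [x, y, z, w].
In Python, from cell import arm gives the robot as it stands.
- The arm moves only by the shell command python3 -m creep 'ROWS' [OPENING] [FORCE]. ROWS is JSON, a list of rows, each an object with "xyz": the shift along the tool's x, y, z in mm, a list of three; "turn": the turn about the tool's z in rad. A call has 1 to 5 rows; each row is the pose to reach, as a shift and turn from the pose measured when the call began, along the tool's axes at that moment; what a row does not reach only later rows make up. A row lasts 1/10 s, in which the tool goes at most 50 mm and 8.59 degrees, less where a joint would pass 70% of its speed; a pose out of reach is approached as far as the arm can. A call with a gripper value outside its range is refused whole. OPENING is the closure, from -1 (fully open) to 1 (shut), set as the call begins (- or left out, the last holds). The fingers move at their own pace and stop on an object; FORCE is the grip in N (left out, the last holds). Time passes only in rows, so rows that repeat a pose let the fingers close. It gives the time, the measured TCP pose, the force and the opening at its end, in the units of the state.
- arm.state(): the state, without advancing time (a new reading comes with each control period).
- arm.snapshot(name): name is "side" or "top"; returns a dict with "img" (480x640x3 uint8, red, green, blue), "fovy" (degrees; the focal length in pixels is half the picture's height over the tangent of half this angle, whatever the lens; pixels are square), "cx", "cy" (the principal point, pixels), "D" ([k1, k2, p1, p2, k3] as OpenCV has them; the pictures are not rectified), "R" (3x3) and "t" (3): a world point X has camera coordinates R X + t. Camera axes: x right, y down, z forward; pixel columns grow to the right and rows downward; lengths in m; the calibration is good to about 2 mm. A picture is of the moment at which its call begins. There is no depth.
- arm.hand_in(): hands the job in, once; it reports no verdict.
The state is a dict: "t": time; "joint_positions": joint angles; "joint_vel": joint speeds; "joint_torque": joint torques, N m; "eef_pos": TCP position; "ee_rot": TCP orientation; "contact_force": force on the tool from outside, world axes, zero at the start; "torque": the same for the moment, N m; "grip_width": opening from 0.0 (shut) to 1.0 (fully open).
Only numpy, scipy, OpenCV 4.12 (cv2) and the standard library are available. Lean on these libraries where they do the work, as an engineer would, in place of code of your own. Each camera call takes 0.05 s, during which the arm holds its last target.

### The job

One of the two delivery crates of rolls still has its white cover flap standing up. With a fingertip fold that flap down over the rolls and, keeping it down, push it away from its hinge fully home, as far as it goes, with its free edge tucked under the fixed lip, so that it stays shut when you let go. Do not lift the crate or shove it out of place, and leave the closed crate and the other things on the bench where they are.

Things in the scene. Friction and masses are not known exactly. Their poses are not given: they have to be found in the camera images.
- crate: Open delivery crate: grey plastic, 200 (x) x 160 (y) x 70 mm tall, loose, weighted base, 3 kg. Origin: centre of its underside; z up. The flap's hinge axis runs along y at x = -100 + slide, z = 71 mm. Along the +x edge a fixed grey lip, full width, reaches inward from x = 100 to 76 mm, underside z = 81, top z = 87 mm. The rest of the top is open; four rolls inside, below the rim.
- flap (a joint): Fold angle of the white flap, rad: 0 = flat over the crate, 1.1 to 1.5 at the start = standing up; limit 1.7. A weak hinge spring (0.2 N m when flat, some 2 N at the ledge) lifts it when released, unless its edge is under the lip; tucked and released it rests against the lip's underside at about 0.04.
- flap_slide (a joint): The hinge pin runs in slots: how far hinge and flap are pushed along the crate's +x, m: 0 to 0.028 (end stop), 6 N of friction; 0 to 0.004 at the start. The flat flap's edge is at crate x = 65 mm + slide: it meets the lip at 0.011 and is 17 mm under it at 0.028. The flap must be below about 0.035 rad when it gets there, or it butts against the lip or lies on top.
- flap_edge (a point): Middle of the white flap's free edge. Flap: 165 mm from hinge to free edge, 146 mm wide, 4 mm thick; flat, its underside is at crate z = 71 and its upper face at z = 75 mm. Flap axes: x from hinge to free edge, z out of its upper (outer) face. The point lies half way through the thickness.
- flap_ledge (a point): On the flap's outer face a ledge 12 mm high, 5 mm thick, 40 mm wide runs parallel to the hinge. This point: middle of the foot of its hinge-side face, 117.5 mm from the hinge. A fingertip on the hinge side of it can press the flap down and push it towards the lip. Axes as the flap's.
- lip_edge (a point): Middle of the lower inner edge of the fixed lip, at (76, 0, 81) mm in the crate's frame.
- closed_crate: An identical crate whose flap is already down and tucked under its lip; 3 kg, loose, top of its ledge about 95 mm high. Origin: centre of its underside. Leave alone.
- jar: Small amber glass jar with steel lid, 42 mm across, 75 mm tall, standing between the crates. Origin: centre of its underside. Leave alone.
- scraper: Steel bench scraper with wooden handle, 95 x 110 x 24 mm, lying on the robot's right beside the crates. Leave alone.
- brush: Pastry brush lying along x in the gap between the crates, at their robot side. Leave alone.
- jug: White plastic jug, 100 mm across, 130 mm tall, on the robot's left beside the crates. Origin: centre of its underside. Leave alone.
- roll_a: Seeded bread roll, 84 mm across, 50 mm tall, beyond the crates. Leave alone.
- roll_b: Another such roll. Leave alone.
- cup: Steel cup, 72 mm across, 75 mm tall, to the robot's right. Origin: centre of its underside. Leave alone.

How it is judged:
On the way, in this order (a step that is already met when the one before it is completed fails the run):
1. the flap is folded down flat with its edge still short of the lip (value of joint flap below 0.06 rad and value of joint flap_slide below 0.013 m).
2. the flap's edge is pushed under the lip (value of joint flap below 0.06 rad and value of joint flap_slide above 0.024 m), for 0.1 s.
At the end, for the whole second after the job is handed in: The flap lies shut (under 0.06 rad) with its edge at least 13 mm under the lip (slide over 0.024 m), below the lip, with the crate level, at rest and within 15 mm of where it stood (all of step 2 and z of flap_edge in the frame of crate below 0.083 m and linear speed of crate below 0.01 m/s and angle between crate's own z axis and vertical below 0.03 rad and distance of crate from where it was at the start of the episode below 0.015 m); the robot touches nothing.
It fails at once if the crate is lifted, tipped or shoved over 15 mm (height (world z) of crate above 0.012 m or angle between crate's own z axis and vertical above 0.1 rad or distance of crate from where it was at the start of the episode above 0.015 m).
It fails at once if the closed crate is disturbed (over 30 mm) (distance of closed_crate from where it was at the start of the episode above 0.03 m).
It fails at once if a bystander is moved over 30 mm, lifted or carried (distance of any of jar, scraper, brush, jug, roll_a, roll_b, cup from where it was at the start of the episode above 0.03 m).
It also fails if it takes over 42 s, if anything falls off the work surface, if the arm or the gripper's body presses on something with over 40 N, if the wrist force passes 120 N, or if a joint passes its speed limit or range.

## Working session

There is one attempt and no reset: what is moved stays moved. The work goes in short steps, Python scripts to look and compute and a shell command to move; the robot and the scene stay as the last step left them, time stands still between calls to the robot, and variables do not carry over. Pictures are saved under pics/ and viewed, and the job is handed in when it is done.

```bash
mkdir -p pics; ls; python3 - <<'E'
from cell import arm
import cv2,pickle
s=arm.state();print({k:s[k] for k in('t','eef_pos','ee_rot','contact_force','grip_width')})
d={}
for n in('side','top'):
    p=arm.snapshot(n);d[n]=p
    cv2.imwrite(f'pics/{n}0.png',p['img'][:,:,::-1]);print(n,p['fovy'],p['cx'],p['cy'],p['D'],p['R'],p['t'])
pickle.dump(d,open('cal.pkl','wb'))
E
```

```text
pics
{'t': 0.0, 'eef_pos': array([ 0.16807411, -0.62712355,  0.23149896]), 'ee_rot': array([ 9.91438545e-01,  1.30568071e-01, -1.73866002e-04, -1.24891469e-03]), 'contact_force': array([-0.72646305, -0.40598184,  0.93790488]), 'grip_width': 0.9989799643324389}
side 51.41401531206621 323.53135608923674 243.85571321933685 [0.00574202 0.         0.         0.         0.        ] [[ 0.99903851 -0.04371587 -0.00331464]
 [-0.02607045 -0.53159695 -0.84659614]
 [ 0.03524763  0.84586855 -0.53222551]] [-0.58864728  0.07583146  1.2735134 ]
top 56.653566404494015 320.0167343528209 239.59919233663493 [-0.07178826  0.          0.          0.          0.        ] [[-1.20504367e-04 -9.99985643e-01  5.35721258e-03]
 [-9.92403801e-01 -5.39473575e-04 -1.23021966e-01]
 [ 1.23023089e-01 -5.33134282e-03 -9.92389488e-01]] [0.00562373 0.59397779 0.98879798]
```

View pics/side0.png

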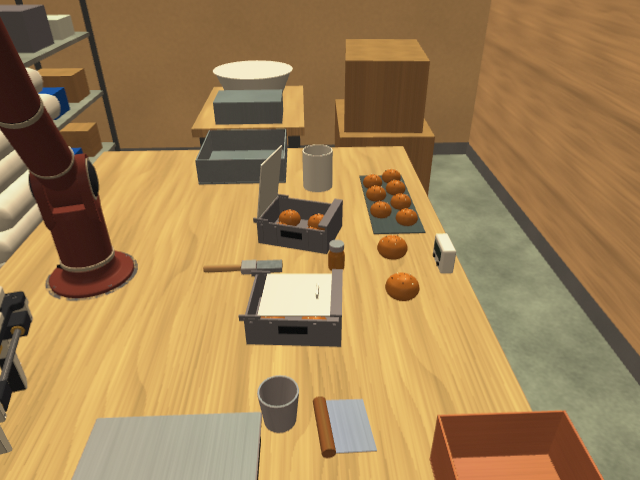

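View pics/top0.png

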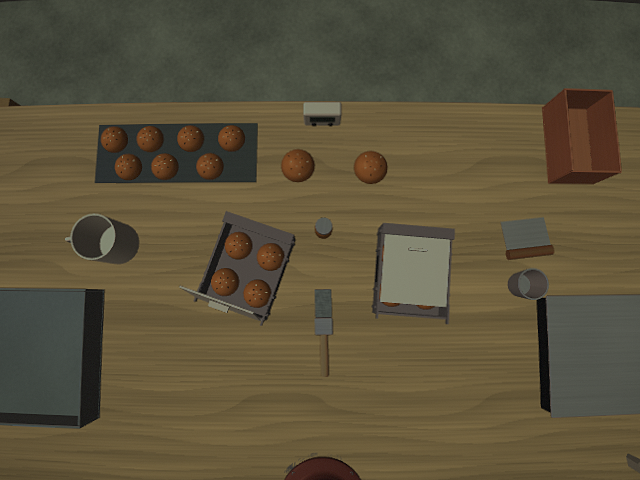

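```bash
python3 - <<'E'
import cv2,pickle
d=pickle.load(open('cal.pkl','rb'))
i=d['top']['img'][200:335,170:310,::-1];cv2.imwrite('pics/topz.png',cv2.convertScaleAbs(cv2.resize(i,None,fx=5.5,fy=4.4*1.0,interpolation=2) if 0 else cv2.resize(i,(560,540),interpolation=2),alpha=1.6))
i=d['side']['img'][140:260,245:355,::-1];cv2.imwrite('pics/sidez.png',cv2.convertScaleAbs(cv2.resize(i,(550,600),interpolation=2),alpha=1.2))
E
```

```text
(no output)
```

View pics/topz.png

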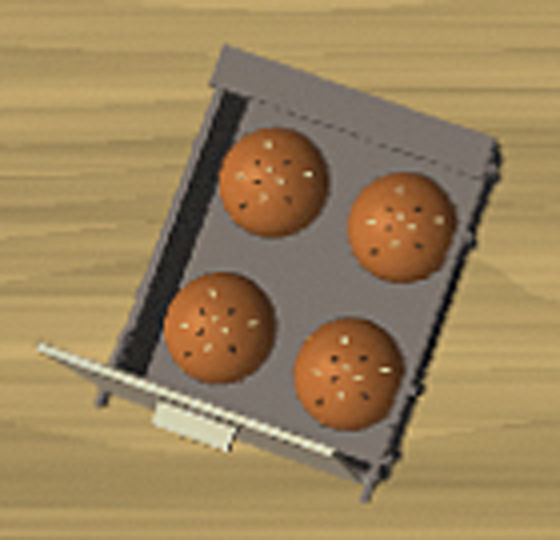

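View pics/sidez.png

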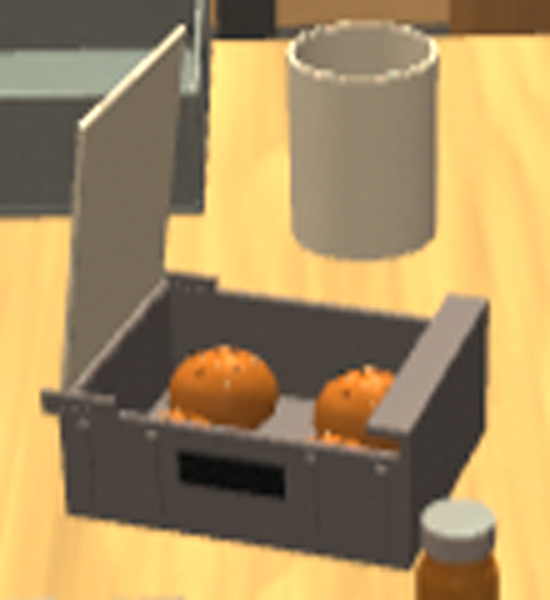

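```bash
cat > h.py <<'E'
import numpy as np,cv2,pickle
cal=pickle.load(open('cal.pkl','rb'))
def proj(n,P):
    c=cal[n];f=240/np.tan(np.radians(c['fovy'])/2)
    K=np.array([[f,0,c['cx']],[0,f,c['cy']],[0,0,1]])
    return cv2.projectPoints(np.array(P,float).reshape(-1,1,3),cv2.Rodrigues(np.array(c['R']))[0],np.array(c['t']),K,np.array(c['D']))[0].reshape(-1,2)
def w(p,P):
    x,y,a=p[:3];P=np.atleast_2d(P);R=np.array([[np.cos(a),-np.sin(a),0],[np.sin(a),np.cos(a),0],[0,0,1]])
    return P@R.T+[x,y,0]
def flap(th,sl,u,y,h): # u along flap, h above hinge axis plane (underside 0)
    return [-.1+sl+u*np.cos(th)-h*np.sin(th), y, .071+u*np.sin(th)+h*np.cos(th)]
E
python3 - <<'E'
from h import *
from scipy.optimize import least_squares
z=lambda u,v,s,ox,oy:((u+.5)/s-.5+ox,(v+.5)/s-.5+oy)
T=lambda u,v:z(u,v,4,170,200); S=lambda u,v:z(u,v,5,245,140)
C=[('top',[.1,.08,.087],T(225,45)),('top',[.1,-.08,.087],T(498,142)),('top',[.076,.08,.087],T(211,88)),
('side',[.076,.08,.087],S(447,297)),('side',[.1,.08,.087],S(488,305)),('side',[.076,-.08,.087],S(368,430)),('side',[.1,-.08,.087],S(408,435)),('side',[.1,-.08,.0],S(408,568)),('side',[-.1,-.08,.0],S(70,515))]
F=[('top',.165,.073,.002,T(40,347)),('top',.165,-.073,.002,T(333,453)),('side',.165,.073,.002,S(185,27)),('side',.165,-.073,.002,S(80,122))]
L=[('top',.1175,.02,.012,T(157,408)),('top',.1175,-.02,.012,T(232,440))]
def res(p):
    r=[proj(n,w(p,P))[0]-q for n,P,q in C]
    r+=[proj(n,w(p,flap(p[3],p[4],u,y,h)))[0]-q for n,u,y,h,q in F]
    return np.array(r)
s=least_squares(lambda p:res(p).ravel(),[.6,.15,-.3,1.3,.002],x_scale=[.01,.01,.1,.1,.01],loss='soft_l1')
p=s.x;print(p);print(res(p).round(1).tolist())
np.save('p.npy',p)
print([ (proj(n,w(p,flap(p[3],p[4],u,y,h)))[0]-q).round(1) for n,u,y,h,q in L])
for nm,q in(('hinge',flap(p[3],p[4],0,0,0)),('edge',flap(p[3],p[4],.165,0,.002)),('ledge',flap(p[3],p[4],.1175,0,.004)),('ledge flat',flap(0,p[4],.1175,0,.004))):print(nm,w(p,q).round(4))
from scipy.spatial.transform import Rotation as R
from cell import arm
print(R.from_quat(arm.state()['ee_rot']).as_matrix().round(3))
i=cal['top']['img'].copy()
E
```

```text
[ 0.53125149  0.17137027 -0.33924525  1.44756464  0.00494082]
[[0.3, -0.2], [0.1, -0.6], [-0.0, -0.9], [0.1, -0.9], [-0.1, -1.5], [-0.9, -1.0], [-0.1, -0.7], [-0.1, 0.6], [-0.9, -0.0], [-0.2, -0.4], [0.6, 0.1], [-0.5, -0.5], [-0.1, 0.5]]
[array([0.2, 1.8]), array([0.7, 0.8])]
hinge [[0.4416 0.203  0.071 ]]
edge [[0.4589 0.1969 0.235 ]]
ledge [[0.4515 0.1995 0.1881]]
ledge flat [[0.5524 0.1639 0.075 ]]
[[ 0.966  0.259 -0.001]
 [ 0.259 -0.966  0.002]
 [-0.    -0.002 -1.   ]]
```

```bash
python3 -m creep '[{"xyz":[46,-24,-10],"turn":0.12},{"xyz":[92,-48,-20],"turn":0.24},{"xyz":[138,-72,-30],"turn":0.36},{"xyz":[184,-96,-40],"turn":0.48},{"xyz":[230,-120,-50],"turn":0.6}]' 1 20
cat > st.py <<'E'
import numpy as np
from h import *
from cell import arm
from scipy.spatial.transform import Rotation as R
s=arm.state();p=np.load('p.npy');M=R.from_quat(s['ee_rot']).as_matrix();e=s['eef_pos']
def rel(q):
    c,n=np.cos(p[2]),np.sin(p[2]);d=np.array(q)-[p[0],p[1],0];return np.array([c*d[0]+n*d[1],-n*d[0]+c*d[1],d[2]])
def to(cr): # tool-axis shift mm to bring TCP to crate coords
    return (1e3*M.T@(w(p,cr)[0]-e)).round(1)
if __name__=='__main__':
    print('t',round(s['t'],2),'eef',e.round(4),'tipcrate',(1e3*(rel(e)-[0,0,.014])).round(1),'F',(np.array(s['contact_force'])).round(1),'grip',round(float(s['grip_width']),3))
    print('Fcrate',rel(np.array(s['contact_force'])+[p[0],p[1],0]).round(1),'yawerr',round(float(p[2]-np.arctan2(M[1,0],M[0,0])),3),'zaxis',M[:,2].round(3))
    print('j',np.round(s['joint_positions'],2))
    import sys
    if len(sys.argv)>3:print('to',to([float(v)/1e3 for v in sys.argv[1:4]]))
E
python3 st.py -130 0 270
```

```text
t: 0.6
eef_pos: [0.3499, -0.4596, 0.2791]
ee_rot: [0.985, -0.171, -0.001, -0.001]
contact_force: [0.6, -0.8, -0.9]
grip_width: 0.621
t 0.6 eef [ 0.3499 -0.4596  0.2791] tipcrate [  39.  -655.3  265.1] F [ 0.6 -0.8 -0.9] grip 0.621
Fcrate [ 0.9 -0.6 -0.9] yawerr 0.004 zaxis [-0.001  0.003 -1.   ]
j [ 0.8   0.46  0.13  1.57 -0.07  1.11 -0.97]
to [-171.6 -654.6   11.1]
```

```bash
python3 -m creep '[{"xyz":[0,-48,0],"turn":0},{"xyz":[0,-96,0],"turn":0},{"xyz":[0,-144,0],"turn":0},{"xyz":[0,-192,0],"turn":0},{"xyz":[0,-240,0],"turn":0}]'
python3 -m creep '[{"xyz":[-8,-48,0],"turn":0},{"xyz":[-16,-96,0],"turn":0},{"xyz":[-24,-144,0],"turn":0},{"xyz":[-32,-192,0],"turn":0},{"xyz":[-40,-240,0],"turn":0}]'
python3 st.py -130 0 265
```

```text
t: 1.1
eef_pos: [0.4308, -0.2315, 0.2795]
ee_rot: [0.985, -0.171, -0.001, -0.002]
contact_force: [0.2, -0.1, -0.7]
grip_width: 0.19
t: 1.6
eef_pos: [0.4736, 0.0099, 0.2801]
ee_rot: [0.985, -0.171, -0.001, -0.001]
contact_force: [0.8, -0.3, 0.8]
grip_width: 0.005
t 1.6 eef [0.4736 0.0099 0.2801] tipcrate [  -0.6 -171.4  266.1] F [ 0.8 -0.3  0.8] grip 0.005
Fcrate [ 0.8 -0.   0.8] yawerr 0.004 zaxis [-0.002  0.003 -1.   ]
j [-0.04  0.29 -0.03  1.84  0.01  1.01 -1.99]
to [-130.  -170.9   15.9]
```

```bash
python3 -m creep '[{"xyz":[-38,-30,0],"turn":0},{"xyz":[-76,-60,0],"turn":0},{"xyz":[-110,-95,0],"turn":0},{"xyz":[-130,-133,0],"turn":0},{"xyz":[-130,-171,0],"turn":0}]'
python3 st.py -130 0 189
python3 - <<'E'
from cell import arm
import cv2
for n,(a,b,c,d) in(('side',(100,260,230,390)),('top',(190,340,150,310))):
    i=arm.snapshot(n)['img'][a:b,c:d,::-1];cv2.imwrite(f'pics/{n}1.png',cv2.convertScaleAbs(cv2.resize(i,None,fx=3.7,fy=3.7,interpolation=2),alpha=1.4))
E
```

```text
t: 2.1
eef_pos: [0.4058, 0.217, 0.2811]
ee_rot: [0.986, -0.169, -0.002, -0.001]
contact_force: [0.7, 0.1, -0.1]
grip_width: 0.004
t 2.1 eef [0.4058 0.217  0.2811] tipcrate [-133.5    1.3  267.1] F [ 0.7  0.1 -0.1] grip 0.004
Fcrate [ 0.6  0.4 -0.1] yawerr -0.0 zaxis [-0.004  0.003 -1.   ]
j [-0.42  0.27 -0.15  1.87  0.04  1.01 -2.5 ]
to [ 3.9  1.5 92. ]
```

View pics/side1.png

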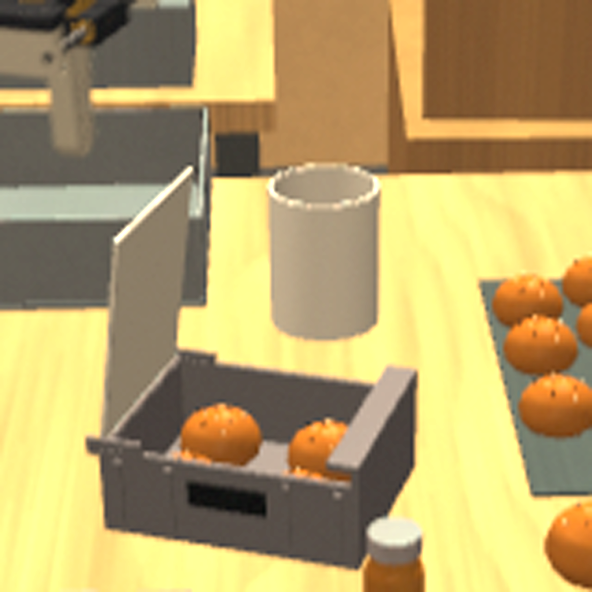

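View pics/top1.png

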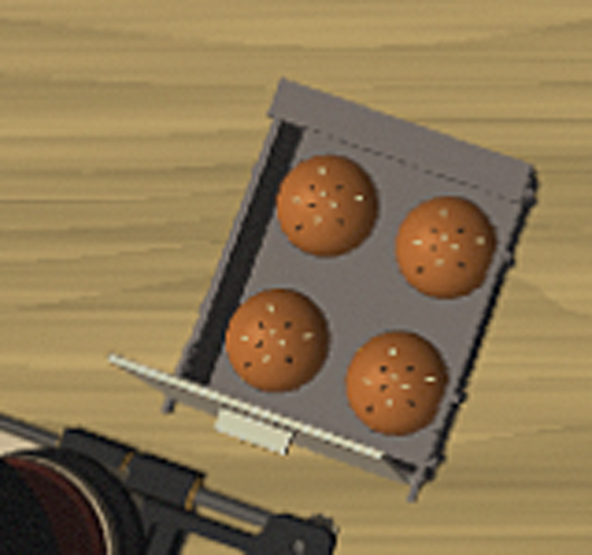

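```bash
python3 -m creep '[{"xyz":[1,1,30],"turn":0},{"xyz":[2,1,60],"turn":0},{"xyz":[3,1,85],"turn":0},{"xyz":[4,1,95],"turn":0},{"xyz":[4,1,95],"turn":0}]'
python3 st.py -110 0 185
```

```text
t: 2.7
eef_pos: [0.4113, 0.2175, 0.1846]
ee_rot: [0.986, -0.167, -0.002, -0.002]
contact_force: [-0.0, -0.0, 1.0]
grip_width: 0.007
t 2.7 eef [0.4113 0.2175 0.1846] tipcrate [-128.5    3.6  170.6] F [-0. -0.  1.] grip 0.007
Fcrate [-0. -0.  1.] yawerr -0.004 zaxis [-0.004  0.005 -1.   ]
j [-0.42  0.4  -0.14  2.    0.07  0.75 -2.52]
to [18.5  3.7 -0.5]
```

```bash
python3 - <<'E'
from h import *
for th in [1.45,1.3,1.15,1.0,.85,.7,.55,.4,.3,.2,.1,.05,.02,0]:
    f=flap(th,.0045,.102,0,.004); l=flap(th,.0045,.1175,0,.016)
    xf=min(f[0],l[0]); print(th,'tool x',round(1e3*(xf-.0075),1),'tip z',round(1e3*f[2],1), 'ledge' if l[0]<f[0] else 'face')
E
```

```text
1.45 tool x -104.7 tip z 172.7 ledge
1.3 tool x -87.0 tip z 170.4 ledge
1.15 tool x -69.6 tip z 165.7 ledge
1.0 tool x -53.0 tip z 159.0 ledge
0.85 tool x -38.7 tip z 150.3 face
0.7 tool x -27.6 tip z 139.8 face
0.55 tool x -18.1 tip z 127.7 face
0.4 tool x -10.6 tip z 114.4 face
0.3 tool x -6.7 tip z 105.0 face
0.2 tool x -3.8 tip z 95.2 face
0.1 tool x -1.9 tip z 85.2 face
0.05 tool x -1.3 tip z 80.1 face
0.02 tool x -1.1 tip z 77.0 face
0 tool x -1.0 tip z 75.0 face
```

```bash
python3 -m creep '[{"xyz":[24,3,0],"turn":0},{"xyz":[33,3,0],"turn":0},{"xyz":[42,3,0],"turn":0},{"xyz":[50,3,2],"turn":0},{"xyz":[59,3,5],"turn":0}]'
python3 st.py -53 0 173
python3 -m creep '[{"xyz":[9,0,3],"turn":0},{"xyz":[17,0,7],"turn":0},{"xyz":[24,0,11],"turn":0},{"xyz":[31,0,15],"turn":0},{"xyz":[31,0,15],"turn":0}]'
python3 st.py -27 0 154
python3 - <<'E'
from cell import arm
import cv2
for n,(a,b,c,d) in(('side',(100,260,230,390)),):
    i=arm.snapshot(n)['img'][a:b,c:d,::-1];cv2.imwrite(f'pics/{n}2.png',cv2.convertScaleAbs(cv2.resize(i,None,fx=3.7,fy=3.7,interpolation=2),alpha=1.4))
E
```

```text
t: 3.2
eef_pos: [0.4664, 0.1956, 0.1797]
ee_rot: [0.986, -0.167, -0.002, -0.002]
contact_force: [-1.3, -0.2, 0.6]
grip_width: 0.007
t 3.2 eef [0.4664 0.1956 0.1797] tipcrate [-69.2   1.3 165.7] F [-1.3 -0.2  0.6] grip 0.007
Fcrate [-1.2 -0.6  0.6] yawerr -0.004 zaxis [-0.003  0.006 -1.   ]
j [-0.34  0.46 -0.14  1.9   0.08  0.79 -2.42]
to [16.2  1.4  6.6]
t: 3.7
eef_pos: [0.4963, 0.185, 0.1637]
ee_rot: [0.986, -0.167, -0.002, -0.002]
contact_force: [0.3, 0.1, 0.4]
grip_width: 0.008
t 3.7 eef [0.4963 0.185  0.1637] tipcrate [-37.5   1.2 149.7] F [0.3 0.1 0.4] grip 0.008
Fcrate [0.2 0.2 0.4] yawerr -0.003 zaxis [-0.004  0.005 -1.   ]
j [-0.31  0.52 -0.13  1.85  0.08  0.78 -2.38]
to [10.6  1.3  9.7]
```

View pics/side2.png

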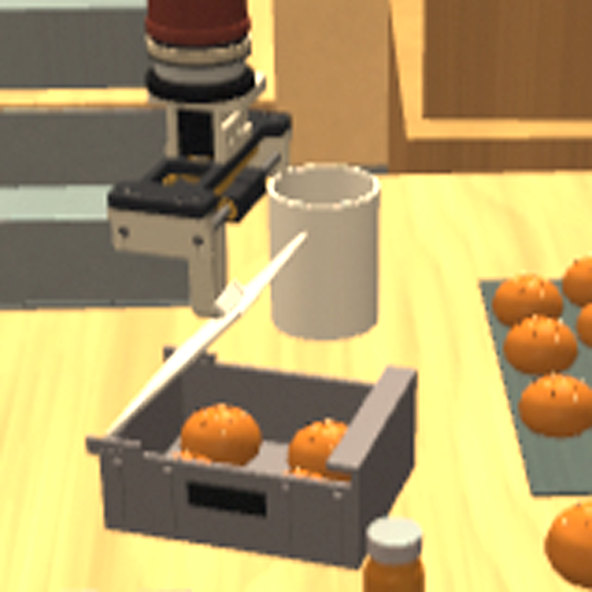

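```bash
python3 -m creep '[{"xyz":[8,0,8],"turn":0},{"xyz":[15,1,16],"turn":0},{"xyz":[20,1,24],"turn":0},{"xyz":[25,1,32],"turn":0},{"xyz":[28,1,38],"turn":0}]'
python3 st.py -4 0 109
python3 - <<'E'
from cell import arm
import cv2
for n,(a,b,c,d) in(('side',(100,260,230,390)),):
    i=arm.snapshot(n)['img'][a:b,c:d,::-1];cv2.imwrite(f'pics/{n}3.png',cv2.convertScaleAbs(cv2.resize(i,None,fx=3.7,fy=3.7,interpolation=2),alpha=1.4))
E
```

```text
t: 4.25
eef_pos: [0.5224, 0.1754, 0.1251]
ee_rot: [0.986, -0.167, -0.002, -0.002]
contact_force: [-0.4, 1.9, 0.7]
grip_width: 0.005
t 4.25 eef [0.5224 0.1754 0.1251] tipcrate [ -9.6   0.9 111.1] F [-0.4  1.9  0.7] grip 0.005
Fcrate [-1.   1.7  0.7] yawerr -0.004 zaxis [-0.004  0.006 -1.   ]
j [-0.28  0.6  -0.12  1.83  0.09  0.72 -2.36]
to [ 5.7  1.  16.1]
```

View pics/side3.png

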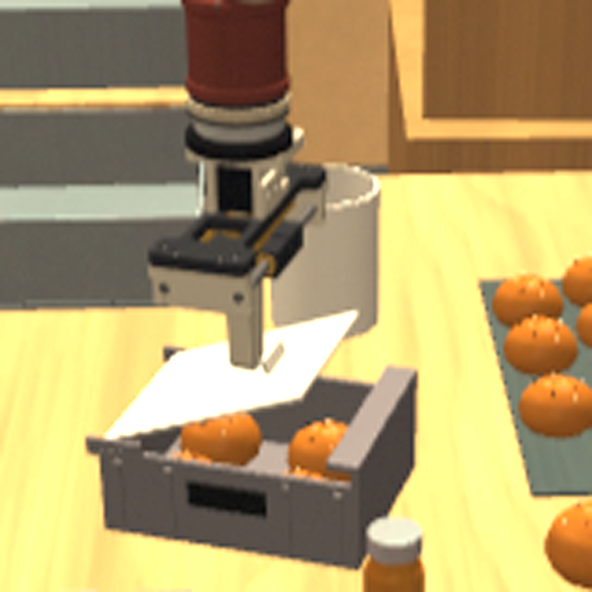

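```bash
python3 -m creep '[{"xyz":[2,0,8],"turn":0},{"xyz":[4,1,16],"turn":0},{"xyz":[5,1,22],"turn":0},{"xyz":[6,1,28],"turn":0},{"xyz":[6,1,31],"turn":0}]'
python3 st.py
python3 -m creep '[{"xyz":[0,0,1],"turn":0},{"xyz":[0,0,2],"turn":0},{"xyz":[0,0,3],"turn":0},{"xyz":[0,0,3],"turn":0}]'
python3 st.py
python3 - <<'E'
from cell import arm
import cv2
for n,(a,b,c,d) in(('side',(100,260,230,390)),('top',(190,340,150,310))):
    i=arm.snapshot(n)['img'][a:b,c:d,::-1];cv2.imwrite(f'pics/{n}4.png',cv2.convertScaleAbs(cv2.resize(i,None,fx=3.7,fy=3.7,interpolation=2),alpha=1.2))
E
```

```text
t: 4.8
eef_pos: [0.5281, 0.1719, 0.0929]
ee_rot: [0.986, -0.167, -0.002, -0.002]
contact_force: [2.1, 0.0, 2.2]
grip_width: 0.006
t 4.8 eef [0.5281 0.1719 0.0929] tipcrate [-3.1 -0.5 78.9] F [2.1 0.  2.2] grip 0.006
Fcrate [2.  0.7 2.2] yawerr -0.003 zaxis [-0.004  0.005 -1.   ]
j [-0.28  0.65 -0.11  1.85  0.1   0.65 -2.36]
t: 5.2
eef_pos: [0.5283, 0.1719, 0.09]
ee_rot: [0.986, -0.167, -0.002, -0.002]
contact_force: [1.9, 0.6, 3.0]
grip_width: 0.003
t 5.2 eef [0.5283 0.1719 0.09  ] tipcrate [-3.  -0.5 76. ] F [1.9 0.6 3. ] grip 0.003
Fcrate [1.6 1.2 3. ] yawerr -0.003 zaxis [-0.003  0.005 -1.   ]
j [-0.28  0.65 -0.11  1.85  0.1   0.65 -2.36]
```

View pics/side4.png

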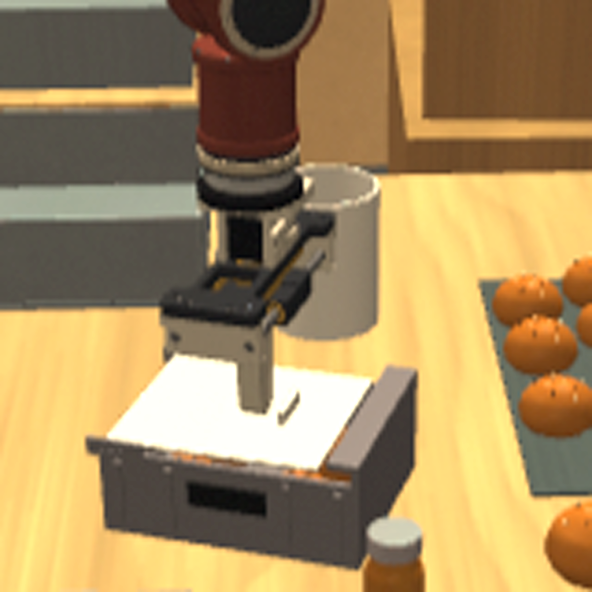

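View pics/top4.png

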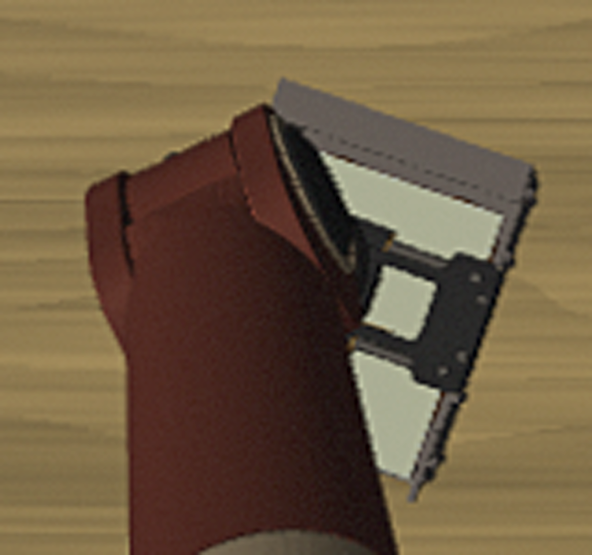

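```bash
for i in 1; do python3 -m creep '[{"xyz":[0,0,0.5],"turn":0},{"xyz":[0,0,1],"turn":0},{"xyz":[0,0,1],"turn":0}]'; done
python3 st.py
python3 -m creep '[{"xyz":[0,0,0.5],"turn":0},{"xyz":[0,0,1],"turn":0},{"xyz":[0,0,1],"turn":0}]'; python3 st.py
```

```text
t: 5.6
eef_pos: [0.5283, 0.1719, 0.089]
ee_rot: [0.986, -0.167, -0.002, -0.002]
contact_force: [1.6, -0.1, 2.4]
grip_width: 0.006
t 5.6 eef [0.5283 0.1719 0.089 ] tipcrate [-2.9 -0.5 75. ] F [ 1.6 -0.1  2.4] grip 0.006
Fcrate [1.5 0.4 2.4] yawerr -0.003 zaxis [-0.003  0.005 -1.   ]
j [-0.28  0.65 -0.11  1.85  0.11  0.64 -2.36]
t: 5.9
eef_pos: [0.5284, 0.172, 0.0883]
ee_rot: [0.986, -0.167, -0.002, -0.002]
contact_force: [0.5, 0.4, 4.3]
grip_width: 0.006
t 5.9 eef [0.5284 0.172  0.0883] tipcrate [-2.9 -0.4 74.3] F [0.5 0.4 4.3] grip 0.006
Fcrate [0.4 0.6 4.3] yawerr -0.003 zaxis [-0.003  0.005 -1.   ]
j [-0.28  0.66 -0.11  1.85  0.11  0.64 -2.36]
```

```bash
python3 -m creep '[{"xyz":[4,0,0.7],"turn":0},{"xyz":[8,0,0.7],"turn":0},{"xyz":[12,0,0.7],"turn":0},{"xyz":[15,0,0.7],"turn":0},{"xyz":[15,0,0.7],"turn":0}]';python3 st.py
python3 -m creep '[{"xyz":[2,0,0.5],"turn":0},{"xyz":[4,0,0.5],"turn":0},{"xyz":[5,0,0.5],"turn":0}]';python3 st.py
python3 - <<'E'
from cell import arm
import cv2
for n,(a,b,c,d) in(('side',(180,245,250,350)),):
    i=arm.snapshot(n)['img'][a:b,c:d,::-1];cv2.imwrite(f'pics/{n}5.png',cv2.resize(i,None,fx=6,fy=6,interpolation=2))
E
```

```text
t: 6.4
eef_pos: [0.5385, 0.1685, 0.0872]
ee_rot: [0.986, -0.167, -0.006, -0.002]
contact_force: [-4.6, 1.2, 8.3]
grip_width: 0.004
t 6.4 eef [0.5385 0.1685 0.0872] tipcrate [ 7.8 -0.3 73.2] F [-4.6  1.2  8.3] grip 0.004
Fcrate [-4.7 -0.4  8.3] yawerr -0.005 zaxis [-0.011  0.005 -1.   ]
j [-0.26  0.67 -0.12  1.82  0.1   0.67 -2.34]
t: 6.7
eef_pos: [0.539, 0.1684, 0.0867]
ee_rot: [0.986, -0.166, -0.01, -0.001]
contact_force: [-6.8, 2.7, 10.3]
grip_width: 0.006
t 6.7 eef [0.539  0.1684 0.0867] tipcrate [ 8.3 -0.2 72.7] F [-6.8  2.7 10.3] grip 0.006
Fcrate [-7.3  0.3 10.3] yawerr -0.006 zaxis [-0.02   0.006 -1.   ]
j [-0.26  0.67 -0.12  1.81  0.1   0.68 -2.34]
```

View pics/side5.png

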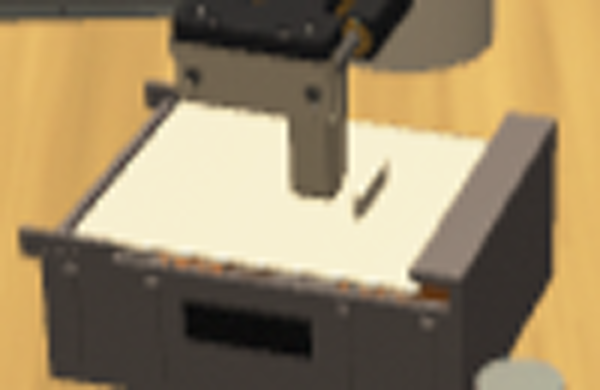

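```bash
python3 - <<'E'
from h import *
p=np.load('p.npy')
for s in(.0,.004,.011,.02,.028):
    print(s,[((proj('side',w(p,flap(0,s,u,y,h)))[0]-[250,180]+.5)*6-.5).round(0).tolist() for u,y,h in((0,-.073,.004),(0,.073,.004),(.1225,-.02,.016),(.1225,.02,.016),(.1225,-.02,.004),(.165,-.073,.004))])
E
```

```text
0.0 [[43.0, 231.0], [161.0, 93.0], [334.0, 191.0], [362.0, 152.0], [335.0, 214.0], [388.0, 283.0]]
0.004 [[51.0, 232.0], [168.0, 94.0], [343.0, 192.0], [370.0, 153.0], [343.0, 215.0], [396.0, 284.0]]
0.011 [[65.0, 234.0], [182.0, 95.0], [357.0, 194.0], [384.0, 155.0], [358.0, 217.0], [411.0, 286.0]]
0.02 [[84.0, 237.0], [199.0, 98.0], [376.0, 197.0], [403.0, 158.0], [376.0, 220.0], [431.0, 289.0]]
0.028 [[100.0, 239.0], [214.0, 100.0], [393.0, 199.0], [419.0, 160.0], [393.0, 222.0], [448.0, 292.0]]
```

```bash
python3 -m creep '[{"xyz":[3,0,0],"turn":0},{"xyz":[6,0,0],"turn":0},{"xyz":[9,0,0],"turn":0},{"xyz":[12,0,0],"turn":0},{"xyz":[12,0,0],"turn":0}]';python3 st.py
python3 - <<'E'
from cell import arm
import cv2
for n,(a,b,c,d) in(('side',(180,245,250,350)),):
    i=arm.snapshot(n)['img'][a:b,c:d,::-1];cv2.imwrite(f'pics/{n}6.png',cv2.resize(i,None,fx=6,fy=6,interpolation=2))
E
```

```text
t: 7.25
eef_pos: [0.5467, 0.1659, 0.0865]
ee_rot: [0.986, -0.165, -0.014, -0.001]
contact_force: [-4.6, 1.2, 8.8]
grip_width: 0.006
t 7.25 eef [0.5467 0.1659 0.0865] tipcrate [16.4 -0.1 72.5] F [-4.6  1.2  8.8] grip 0.006
Fcrate [-4.7 -0.4  8.8] yawerr -0.008 zaxis [-0.028  0.007 -1.   ]
j [-0.25  0.69 -0.13  1.79  0.1   0.7  -2.32]
```

View pics/side6.png

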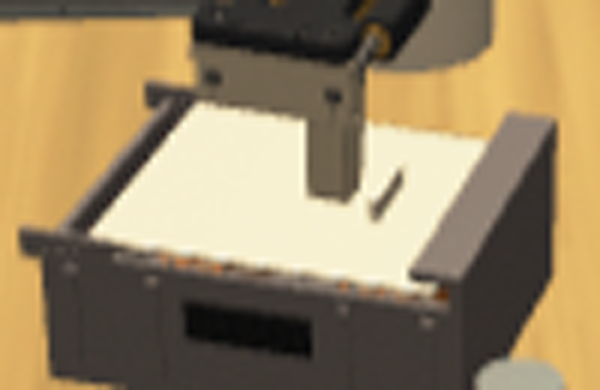

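```bash
python3 -m creep '[{"xyz":[3,0,0],"turn":0},{"xyz":[6,0,0],"turn":0},{"xyz":[9,0,0],"turn":0},{"xyz":[11,0,0],"turn":0},{"xyz":[13,0,0],"turn":0}]';python3 st.py
python3 - <<'E'
from cell import arm
import cv2
for n,(a,b,c,d) in(('side',(180,245,250,350)),):
    i=arm.snapshot(n)['img'][a:b,c:d,::-1];cv2.imwrite(f'pics/{n}7.png',cv2.resize(i,None,fx=6,fy=6,interpolation=2))
E
```

```text
t: 7.8
eef_pos: [0.5545, 0.1632, 0.0863]
ee_rot: [0.986, -0.164, -0.019, -0.0]
contact_force: [-7.8, 2.1, 9.9]
grip_width: 0.004
t 7.8 eef [0.5545 0.1632 0.0863] tipcrate [24.6  0.1 72.3] F [-7.8  2.1  9.9] grip 0.004
Fcrate [-8.1 -0.6  9.9] yawerr -0.009 zaxis [-0.037  0.007 -0.999]
j [-0.23  0.7  -0.13  1.76  0.1   0.73 -2.31]
```

View pics/side7.png

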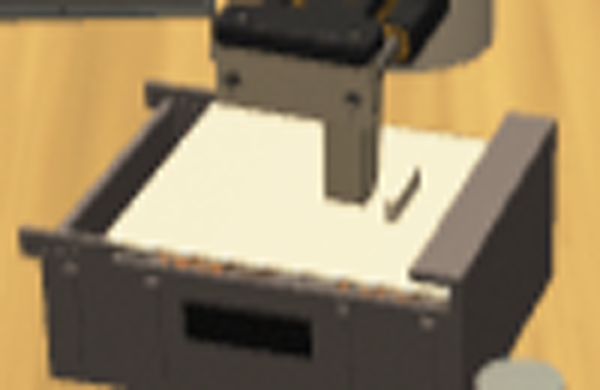

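```bash
python3 -m creep '[{"xyz":[3,0,0],"turn":0},{"xyz":[6,0,0],"turn":0},{"xyz":[8,0,0],"turn":0},{"xyz":[10,0,0],"turn":0},{"xyz":[10,0,0],"turn":0}]';python3 st.py
python3 - <<'E'
from cell import arm
import cv2
for n,(a,b,c,d) in(('side',(180,245,250,350)),):
    i=arm.snapshot(n)['img'][a:b,c:d,::-1];cv2.imwrite(f'pics/{n}8.png',cv2.resize(i,None,fx=6,fy=6,interpolation=2))
E
```

```text
t: 8.35
eef_pos: [0.5582, 0.1619, 0.0858]
ee_rot: [0.986, -0.163, -0.025, 0.0]
contact_force: [-7.3, 2.4, 9.8]
grip_width: 0.003
t 8.35 eef [0.5582 0.1619 0.0858] tipcrate [28.6  0.1 71.8] F [-7.3  2.4  9.8] grip 0.003
Fcrate [-7.7 -0.1  9.8] yawerr -0.011 zaxis [-0.049  0.008 -0.999]
j [-0.23  0.71 -0.13  1.74  0.09  0.75 -2.3 ]
```

View pics/side8.png

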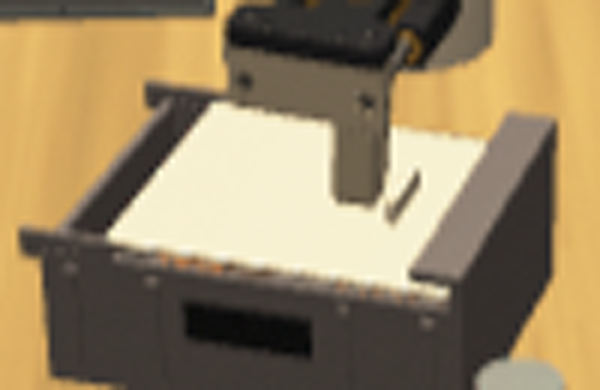

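```bash
python3 -m creep '[{"xyz":[0,0,-3],"turn":0},{"xyz":[0,0,-8],"turn":0},{"xyz":[-1,0,-20],"turn":0},{"xyz":[-3,0,-45],"turn":0},{"xyz":[-5,0,-80],"turn":0}]'
python3 -m creep '[{"xyz":[-2,0,-40],"turn":0},{"xyz":[-5,0,-80],"turn":0},{"xyz":[-25,0,-110],"turn":0},{"xyz":[-60,0,-130],"turn":0},{"xyz":[-100,0,-130],"turn":0}]';python3 st.py
python3 - <<'E'
from cell import arm
import cv2
for n,(a,b,c,d) in(('side',(180,245,250,350)),('top',(195,335,170,310))):
    f={'side':6,'top':4}[n]
    i=arm.snapshot(n)['img'];cv2.imwrite(f'pics/{n}full.png',i[:,:,::-1]);cv2.imwrite(f'pics/{n}9.png',cv2.resize(i[a:b,c:d,::-1],None,fx=f,fy=f,interpolation=2))
E
```

```text
t: 8.9
eef_pos: [0.5554, 0.1621, 0.1651]
ee_rot: [0.986, -0.163, -0.028, 0.002]
contact_force: [0.5, -0.5, 0.7]
grip_width: 0.002
t: 9.4
eef_pos: [0.4689, 0.1937, 0.3032]
ee_rot: [0.986, -0.164, -0.025, 0.0]
contact_force: [-0.5, 1.0, 0.3]
grip_width: 0.005
t 9.4 eef [0.4689 0.1937 0.3032] tipcrate [-66.3   0.3 289.2] F [-0.5  1.   0.3] grip 0.005
Fcrate [-0.8  0.8  0.3] yawerr -0.008 zaxis [-0.05   0.008 -0.999]
j [-0.29  0.35 -0.18  1.68  0.03  1.15 -2.38]
```

View pics/side9.png

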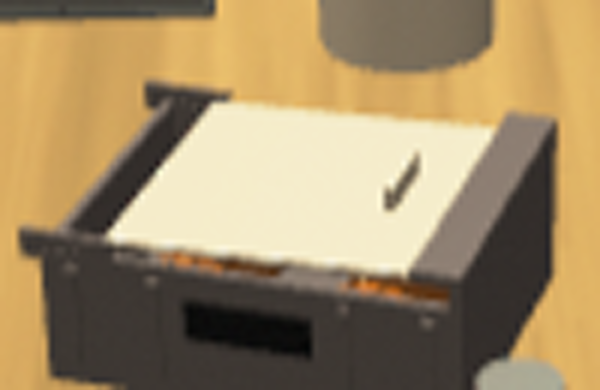

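View pics/top9.png

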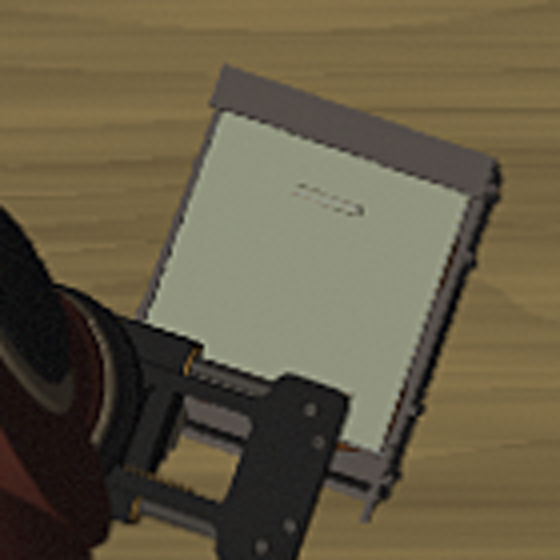

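View pics/topfull.png

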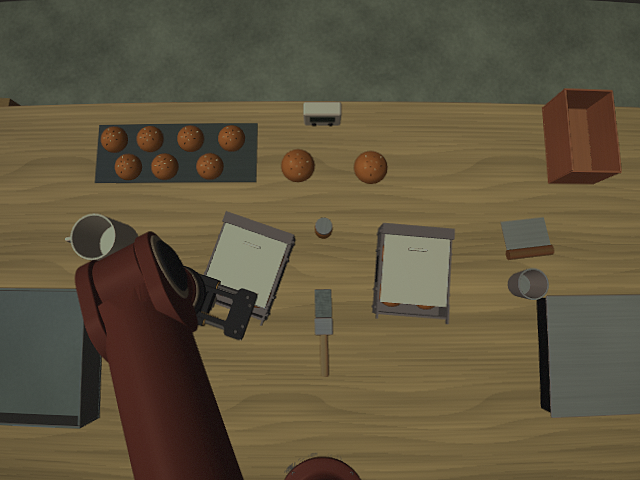

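```bash
python3 -m creep '[{"xyz":[0,0,0],"turn":0},{"xyz":[0,0,0],"turn":0}]'; python3 -c "
from cell import arm
print(arm.hand_in())"
```

```text
t: 9.7
eef_pos: [0.4628, 0.1959, 0.3017]
ee_rot: [0.987, -0.16, -0.03, 0.002]
contact_force: [0.0, -0.3, -0.3]
grip_width: 0.004
the job is handed in; nothing more can be done
None
```

The open crate's flap is folded down, pushed home and tucked under its lip. I handed the job in at about 9.7 s; the hand-in gives no verdict.

- **How it was closed:** I folded the flap down with the closed fingertips, just on the hinge side of its ledge. With about 10 N pressing down, I then slid it under the lip. Friction did the pushing; the finger never reached the ledge.
- **Fully home:** Pushed once more, the flap stayed put while the finger slipped about 4 mm over it, so it is at its end stop. Fitting the flap to the side picture puts the slide at about 27–28 mm.
- **After letting go:** In the last pictures the flap stays shut, with its edge behind the fully visible lip, and looks like the closed crate's flap. The crate and the other things are where they started, as far as the pictures show. The arm is clear, with near-zero force on it.
- **What disagreed:** The tool tilted about 0.05 rad during the push, and the tip read about 72 mm high where the flat flap's face is 75 mm. I put that down to the tilt and calibration error.
- **Not measured directly:** I did not read the fold angle. When the fold first reached flat I took the slide to be still near its starting 4–5 mm. The first picture I checked for it, after the push had begun, gave 11–12 mm, under the 13 mm limit.

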